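# Put the leather stamps back on their footprints

### The arm

A 6-joint arm with a two-finger parallel gripper is mounted at the origin on the work surface. World frame = base frame: x ahead of the robot, y to its left, z up, the work surface at z = 0. Lengths are in m, angles in rad, forces in N, time in s.
With the tool pointing down it reaches from about 0.35 to 0.975 m from the base axis. Payload 4.9 kg.
Tool frame: the origin (TCP) lies midway between the tips of the shut fingers; the grasp point (between the pads) lies behind it (manip.tcp_to_grasp is the z of the grasp point in the tool frame, in m); z points along the fingers, y is the direction in which the jaws open and shut (so a half turn about z gives the same grasp; the last joint's range is limited). The gripper opens to 85 mm and grips with 20 to 120 N. Pads are 22 mm wide; open, the fingers measure 114 mm over their backs; the gripper's body (76 mm by 85 mm) begins 54 mm behind the grasp point. The pads swing forward as they close: fully open they stand 13 mm farther back than shut.
Start: joints at [-1.398, 0.053, 1.613, -0, 1.476, -0.119], TCP at [0.18, -0.599, 0.231] pointing down, gripper open.
Joint ranges: [-3.01, 3.01], [-1.01, 2.22], [0.06, 2.58], [-1.02, 4.17], [0.09, 2.62], [-3.14, 3.14]. Speed limits (rad/s): [2.57, 2.57, 3.14, 3.14, 3.14, 3.14].

### API

Orientations are given as a unit quaternion [w, x, y, z].
In Python, from plant import status, vision, order, regions_of, manip gives the robot as it stands. The module is installed in compiled form; this text tells all that it offers.
- The arm moves only by the shell command python3 -m crank 'ROWS'. ROWS is JSON, one flat list of numbers, 5 for each row, row after row: the shift along the tool's x, y, z in mm, then the turn about the tool's z in degrees, then the opening in per cent of the stroke, from 0 (shut) to 100 (fully open). In form: [tx, ty, tz, yaw, fingers, tx, ty, tz, yaw, fingers, ...]. A call has exactly 10 rows; each row is the pose to reach, as a shift and turn from the pose commanded when the call began, along the tool's axes at that moment; what a row does not reach only later rows make up. A row lasts 1/10 s, in which the tool goes at most 50 mm and 8.59 degrees, less where a joint would pass 70% of its speed; a pose out of reach is approached as far as the arm can. A call with a gripper value outside its range is refused whole. The fingers move at their own pace and stop on an object; the grip force is fixed at half the most. Time passes only in rows, so rows that repeat a pose let the fingers close, or fill a call up. It gives the time, the measured TCP pose, the force and the opening at its end, in the units of the state.
- status.state(): the state, without advancing time (a new reading comes with each control period).
- vision.grab_frame(name): name is "scene" or "top" or "wrist"; returns (picture, depth): 480x640x3 uint8, red, green, blue; 480x640 float32, m along the optical axis (not along the pixel's ray), 0 where there is no reading.
- vision.get_calibration(name): a dict with "camera_matrix" (3x3 intrinsics, pixels), "k1" (the pictures are not rectified: a ray, as slopes to the right and down, at radius r is drawn at 1 + k1 r^2 times it, then the intrinsics apply), "R" (3x3) and "t" (3): a world point X has camera coordinates R X + t. Camera axes: x right, y down, z forward; pixel columns grow to the right and rows downward; lengths in m; the calibration is good to about 2 mm. A picture is of the moment at which its call begins: read the wrist's pose just before it. get_calibration takes no time and is no camera call; for the wrist camera it gives the pose at the moment of the call.
- order.job_done(): hands the job in, once; it reports no verdict.
Trained networks look in the newest picture that a camera, given by its name, has taken for a name from the list of things; names that differ only in an ending like _2 or _b are one class to them, and where a whole thing is asked for, a point or a joint stands for the part that bears it (a point fixed in the world has none). Each returns a list of dicts, best first, with "confidence" (0 to 1); they miss things now and then, are a little off and sometimes report something else, mostly with a low value. They report only what shows in the picture. A call takes as long as a camera call.
- regions_of(camera, name): "region" (480x640 bool, what is visible of it) and "extent" ([centre column, centre row, width, height] in pixels, round what is visible of it).
The state is a dict: "time": time; "joint_pos": joint angles; "joint_vel": joint speeds; "joint_efforts": joint torques, N m; "tool_pos": TCP position; "tool_rot": TCP orientation; "contact_force": force on the tool from outside, world axes, zero at the start; "ft_torque": the same for the moment, N m; "gripper_width": opening from 0.0 (shut) to 1.0 (fully open).
Only numpy, scipy, OpenCV 4.12 (cv2) and the standard library are available. Lean on these libraries where they do the work, as an engineer would, in place of code of your own. Each camera call takes 0.05 s, during which the arm holds its last target. There are 200 camera calls.

### The job

Put each of the four loose wooden-gripped steel stamps on the plywood tile whose dark footprint has the same shape and size as the stamp's foot, so that the foot squarely covers its footprint. Keep the stamps upright at all times, leave the bottle and the jar where they stand, and let go of everything at the end.

Things in the scene. Friction and masses are not known exactly. Their poses are not given: they have to be found in the camera images.
- stamp_strap: Loose hand stamp, standing upright: dark steel foot 18 mm thick, outline from above a long narrow strip with two half-round ends, 110 mm long (its x) and 30 mm wide (its y). On its middle a flat wooden grip, 30 mm long (along x), 14 mm thick (along y), 18 to 64 mm above the underside: pinch it across the 14 mm. 0.20 to 0.58 kg. Origin: centre of the underside, z up.
- stamp_round: Loose hand stamp, standing upright: dark steel foot 18 mm thick, outline from above a round disc, 64 mm in diameter. On its middle a flat wooden grip, 30 mm long (along x), 14 mm thick (along y), 18 to 64 mm above the underside: pinch it across the 14 mm. 0.20 to 0.58 kg. Origin: centre of the underside, z up.
- stamp_square: Loose hand stamp, standing upright: dark steel foot 18 mm thick, outline from above a square, 54 x 54 mm (sides along its x and y). On its middle a flat wooden grip, 30 mm long (along x), 14 mm thick (along y), 18 to 64 mm above the underside: pinch it across the 14 mm. 0.20 to 0.58 kg. Origin: centre of the underside, z up.
- stamp_bar: Loose hand stamp, standing upright: dark steel foot 18 mm thick, outline from above a short narrow rectangle with square corners, 72 mm long (its x) and 26 mm wide (its y). On its middle a flat wooden grip, 30 mm long (along x), 14 mm thick (along y), 18 to 64 mm above the underside: pinch it across the 14 mm. 0.20 to 0.58 kg. Origin: centre of the underside, z up.
- tile_strap: Fixed plywood tile, 130 mm (x) by 84 mm (y), 4 mm thick, flat on the table. Flush in its middle a dark rubber footprint: a long narrow strip with two half-round ends, 110 mm long (its x) and 30 mm wide (its y). Origin: centre of the tile's underside, z up; a stamp on it stands 4 mm above the table.
- tile_round: Fixed plywood tile, 130 mm (x) by 84 mm (y), 4 mm thick, flat on the table. Flush in its middle a dark rubber footprint: a round disc, 64 mm in diameter. Origin: centre of the tile's underside, z up; a stamp on it stands 4 mm above the table.
- tile_square: Fixed plywood tile, 130 mm (x) by 84 mm (y), 4 mm thick, flat on the table. Flush in its middle a dark rubber footprint: a square, 54 x 54 mm (sides along its x and y). Origin: centre of the tile's underside, z up; a stamp on it stands 4 mm above the table.
- tile_bar: Fixed plywood tile, 130 mm (x) by 84 mm (y), 4 mm thick, flat on the table. Flush in its middle a dark rubber footprint: a short narrow rectangle with square corners, 72 mm long (its x) and 26 mm wide (its y). Origin: centre of the tile's underside, z up; a stamp on it stands 4 mm above the table.
- bottle: Bystander: loose white bottle of edge dye with a black cap, 48 mm in diameter, 85 mm tall, standing. Origin: centre of its underside.
- jar: Bystander: loose amber glass jar with a steel lid, 60 mm in diameter, 60 mm tall, standing. Origin: centre of its underside.

How it is judged:
At the end, for the whole second after the job is handed in: Every stamp stands upright (0.1 rad) and at rest on its matching tile (underside 1 to 8 mm above the tile's), centre within 12 mm of the tile's; strip, square and bar in line with their footprints within 0.2 rad, either way round (square: quarter turns too; round: any way) (horizontal distance between stamp_strap and tile_strap below 0.012 m and angle between each of stamp_strap, stamp_round, stamp_square, stamp_bar's own z axis and vertical below 0.1 rad and z of stamp_strap in the frame of tile_strap between 0.001 and 0.008 m and linear speed of each of stamp_strap, stamp_round, stamp_square, stamp_bar below 0.02 m/s and angle between the x axis of stamp_strap and the x axis of tile_strap, either way round below 0.2 rad and horizontal distance between stamp_round and tile_round below 0.012 m and z of stamp_round in the frame of tile_round between 0.001 and 0.008 m and horizontal distance between stamp_square and tile_square below 0.012 m and z of stamp_square in the frame of tile_square between 0.001 and 0.008 m and (angle between the x axis of stamp_square and the x axis of tile_square, either way round below 0.2 rad or angle between the x axis of stamp_square and the y axis of tile_square, either way round below 0.2 rad) and horizontal distance between stamp_bar and tile_bar below 0.012 m and z of stamp_bar in the frame of tile_bar between 0.001 and 0.008 m and angle between the x axis of stamp_bar and the x axis of tile_bar, either way round below 0.2 rad); the robot touches nothing.
It fails at once if a stamp is tipped more than 0.7 rad (angle between any of stamp_strap, stamp_round, stamp_square, stamp_bar's own z axis and vertical above 0.7 rad).
It fails at once if the bottle or the jar is moved more than 15 mm (distance of any of bottle, jar from where it was at the start of the episode above 0.015 m).
It also fails if it takes over 109 s, if anything falls off the work surface, if the arm or the gripper's body presses on something with over 40 N, if the wrist force passes 120 N, or if a joint passes its speed limit or range.

## Working session

There is one attempt and no reset: what is moved stays moved. The work goes in short steps, Python scripts to look and compute and a shell command to move; the robot and the scene stay as the last step left them, time stands still between calls to the robot, and variables do not carry over. Pictures are saved under pics/ and viewed, on a budget of 14 in all, crops included, one or two more only if the job needs it, and the job is handed in when it is done.

```bash
mkdir -p pics
python3 - <<'E'
from plant import status, vision, manip
import cv2
print(status.state()); print(manip.tcp_to_grasp)
for n in("top","scene"):
    p,d=vision.grab_frame(n); cv2.imwrite(f"pics/{n}0.png",p[:,:,::-1]); c=vision.get_calibration(n);print(n,c)
E
```

```text
{'time': 0.0, 'joint_pos': array([-1.39804015e+00,  5.33554620e-02,  1.61428938e+00, -2.50580893e-06,
        1.47604641e+00, -1.18978532e-01]), 'joint_vel': array([-0.00057792,  0.00030036,  0.00075813,  0.00058841, -0.00112862,
       -0.00148869]), 'joint_efforts': array([-1.05766325e-03, -3.93688846e+01, -3.70176244e+01, -1.62584120e-04,
        7.06349572e-03, -1.86093146e-06]), 'tool_pos': array([ 0.17966161, -0.59795869,  0.23006667]), 'tool_rot': array([-1.04888611e-03,  9.89379646e-01,  1.45350664e-01, -2.94577201e-05]), 'contact_force': array([-0.03669021, -0.00683741, -0.01800785]), 'ft_torque': array([ 0.02471268, -0.01047822, -0.02810666]), 'gripper_width': 0.9935349583674973}
-0.0187
top {'camera_matrix': array([[516.66784278,   0.        , 314.02453175],
       [  0.        , 516.66784278, 225.66171188],
       [  0.        ,   0.        ,   1.        ]]), 'k1': -0.13725698842702444, 'R': array([[ 0.00165013, -0.99989163,  0.01462908],
       [-0.98383233, -0.00424312, -0.17904172],
       [ 0.17908439, -0.01409712, -0.98373271]]), 't': array([0.00395865, 0.54229147, 1.03557463])}
scene {'camera_matrix': array([[568.83290042,   0.        , 321.52880411],
       [  0.        , 568.83290042, 239.50574042],
       [  0.        ,   0.        ,   1.        ]]), 'k1': -0.06493981102179759, 'R': array([[-0.65946434,  0.75143829, -0.02114875],
       [ 0.49276147,  0.41086045, -0.76705921],
       [-0.56770848, -0.51626949, -0.64122765]]), 't': array([ 0.35682414, -0.24741758,  1.74370944])}
```

View pics/top0.png

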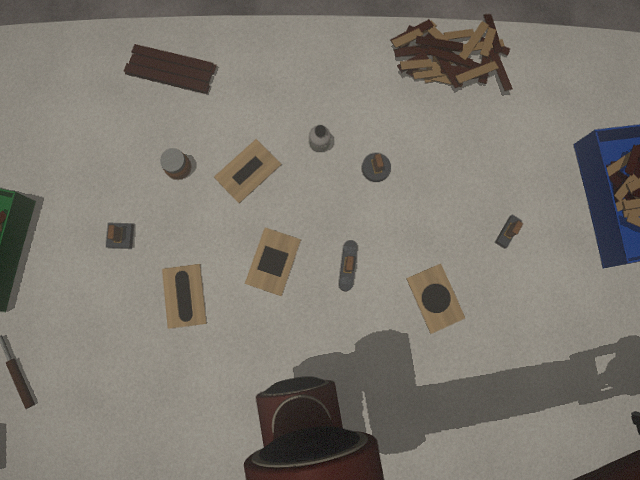

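The top view shows the tiles: bar (248,171), square (273,262), strap (184,296) and round (436,298). The stamps are square (120,235), round (376,166), strap (348,265) and bar (510,231). The jar is at (177,163) and the bottle at (320,138).

```bash
cat > h.py <<'E'
import numpy as np, cv2
from plant import status, vision, regions_of, manip
from scipy.spatial.transform import Rotation
def cloud(cal,d):
    K=cal["camera_matrix"];v,u=np.mgrid[0:480,0:640]
    k=cal["k1"]
    n=cv2.undistortPoints(np.stack([u.ravel(),v.ravel()],1).astype(np.float64)[:,None],K,np.array([k,0,0,0.,0]))[:,0]
    X=np.c_[n,np.ones(len(n))]*d.reshape(-1,1)
    return ((X-cal["t"])@cal["R"]).reshape(480,640,3)
def rect(P):
    c,s,a=cv2.minAreaRect(P[:,:2].astype(np.float32)*1000)
    if s[0]<s[1]: s=s[::-1];a+=90
    return np.round(c,1),np.round(s,1),round((a+90)%180-90,1)
def tool():
    s=status.state();w,x,y,z=s["tool_rot"]
    R=Rotation.from_quat([x,y,z,w]).as_matrix()
    return s,R
E
cat > m.py <<'E'
from h import *
p,d=vision.grab_frame("top");C=cloud(vision.get_calibration("top"),d)
for n in["stamp_strap","stamp_round","stamp_square","stamp_bar","tile_strap","tile_round","tile_square","tile_bar","bottle","jar"]:
    for r in regions_of("top",n)[:2]:
        m=r["region"]&(d>0);P=C[m];z=P[:,2]
        print(n,round(r["confidence"],2),np.round(r["extent"]),m.sum(),"z",np.round(np.percentile(z,[5,50,95]),3))
        if r["confidence"]<.4: continue
        print("   all",*rect(P))
        if n[:5]=="stamp":
            for a,b in((.01,.028),(.052,.08)):
                k=(z>a)&(z<b)
                if k.sum()>5: print("   z",a,b,k.sum(),*rect(P[k]),np.round(np.median(z[k]),4))
        if n[:4]=="tile":
            g=p.max(2)[m].astype(np.uint8); t,_=cv2.threshold(g,0,255,cv2.THRESH_OTSU); k=g<t
            print("   dark",*rect(P[k]))
E
python3 m.py
```

```text
stamp_strap 0.6 [347. 268.  20.  48.] 637 z [0.015 0.019 0.064]
   all [462.5 -65. ] [107.2  31.4] -7.3
   z 0.01 0.028 509 [462.4 -65.8] [107.2  29.8] -7.3 0.0183
   z 0.052 0.08 101 [462.7 -65.7] [29.  14.1] -5.0 0.0635
stamp_round 0.95 [377. 168.  26.  30.] 673 z [0.011 0.019 0.064]
   all [ 685.2 -133.7] [70.2 62.6] -39.4
   z 0.01 0.028 499 [ 682.9 -131.4] [62.9 62.4] 69.0 0.0185
   z 0.052 0.08 100 [ 682.5 -132.3] [29.  14.8] 11.7 0.0633
stamp_square 0.76 [123. 234.  33.  24.] 677 z [0.005 0.019 0.064]
   all [525.5 437.5] [65.6 55.1] 89.1
   z 0.01 0.028 433 [525.7 433.2] [56.6 55. ] 88.4 0.0181
   z 0.052 0.08 117 [525.  432.7] [29.2 16.1] -3.4 0.0628
stamp_bar 0.77 [509. 230.  29.  36.] 415 z [0.012 0.02  0.066]
   all [ 537.2 -428.6] [73.1 33. ] -31.2
   z 0.01 0.028 252 [ 538.9 -425.9] [72.7 27.8] -32.6 0.0185
   z 0.052 0.08 102 [ 539.3 -425.2] [32.  12.6] -34.9 0.0632
tile_strap 0.81 [185. 296.  49.  64.] 2476 z [-0.     0.004  0.007]
   all [396.1 284.2] [134.7  93.6] 7.7
   dark [401.4 272.9] [116.   58.4] 8.5
tile_round 0.59 [435. 299.  56.  67.] 2296 z [0.001 0.004 0.008]
   all [ 393.3 -259.5] [130.   88.4] 22.6
   dark [ 392.7 -259. ] [62.9 60.7] 89.8
tile_square 0.77 [274. 260.  59.  67.] 2369 z [0.001 0.004 0.008]
   all [473.4  93.9] [132.4  86.6] -18.7
   dark [472.6  94.6] [54.3 53. ] -18.9
tile_square 0.66 [185. 296.  46.  57.] 2207 z [0.001 0.004 0.007]
   all [395.9 285.3] [127.5  84.1] 9.2
   dark [396.5 285.2] [103.3  60.5] 31.4
tile_bar 0.63 [250. 172.  66.  65.] 2115 z [0.001 0.004 0.008]
   all [676.4 154.1] [131.8  86.8] -46.7
   dark [676.  154.7] [70.7 26.4] -45.6
bottle 0.79 [321. 139.  20.  24.] 448 z [0.015 0.057 0.086]
   all [738.4  -5.6] [44.9 40.5] -82.2
jar 0.94 [176. 166.  37.  37.] 750 z [0.012 0.058 0.063]
   all [692.2 311.2] [78.8 58.1] 6.6
```

```bash
cat > d.py <<'E'
# usage: d.py x y z theta (mm, deg: heading of tool x) -> tx ty tz yaw for the move
import sys
from h import *
def go(x,y,z,th):
    s,R=tool(); a=np.degrees(np.arctan2(R[1,0],R[0,0]))
    dv=R.T@(np.array([x,y,z])-s["tool_pos"]*1000)
    print("t",s["time"].__round__(2),"at",np.round(s["tool_pos"]*1000,1),"th",round(a,1),"tilt",round(np.degrees(np.arccos(-R[2,2])),2),"w",round(s["gripper_width"],3),
     "-> move",np.round(dv,1),"yaw",round((a-th+180)%360-180,1))
go(*map(float,sys.argv[1:]))
E
python3 d.py 539 -425.6 150 -33
```

```text
t 0.65 at [ 179.8 -598.6  231.3] th 16.7 tilt 0.0 w 0.999 -> move [393.8 -62.4  81.3] yaw 49.7
```

```bash
python3 -m crank '[40,-6,8,5,100, 80,-12,16,10,100, 120,-19,24,15,100, 165,-26,34,21,100, 210,-33,43,27,100, 255,-40,52,33,100, 300,-48,62,38,100, 340,-54,70,43,100, 375,-60,77,48,100, 394,-62,81,50,100]'; python3 d.py 539 -425.6 26 -33
python3 - <<'E'
from h import *
p,d=vision.grab_frame("wrist");cal=vision.get_calibration("wrist");cv2.imwrite("pics/w1.png",p[:,:,::-1]);C=cloud(cal,d)
for r in regions_of("wrist","stamp_bar")[:2]:
    m=r["region"]&(d>0);P=C[m];z=P[:,2];print(r["confidence"],r["extent"],rect(P))
    for a,b in((.01,.028),(.052,.08)):
        k=(z>a)&(z<b);print(k.sum(),rect(P[k]) if k.sum()>5 else "")
E
```

```text
time: 1.65
tool_pos: [0.5415, -0.4237, 0.1494]
tool_rot: [-0.0, 0.958, -0.286, -0.0]
contact_force: [-0.7, 0.2, 0.8]
gripper_width: 1.004
t 1.65 at [ 541.5 -423.7  149.4] th -33.3 tilt 0.06 w 1.004 -> move [ -0.9   3.  123.4] yaw -0.3
0.68 [117.5, 462.1, 42.4, 34.5] (array([427.5, -58. ]), array([74.7, 39.2]), -62.4)
586 (array([434.5, -73.3]), array([43.4, 35.8]), -58.2)
0 
0.57 [329.7, 228.6, 27.0, 89.2] (array([ 540.2, -427.7]), array([72.7, 26.8]), -31.2)
1556 (array([ 539.8, -427.4]), array([72.4, 26. ]), -32.6)
789 (array([ 540.4, -427.7]), array([29.3, 13.8]), -32.7)
```

View pics/w1.png

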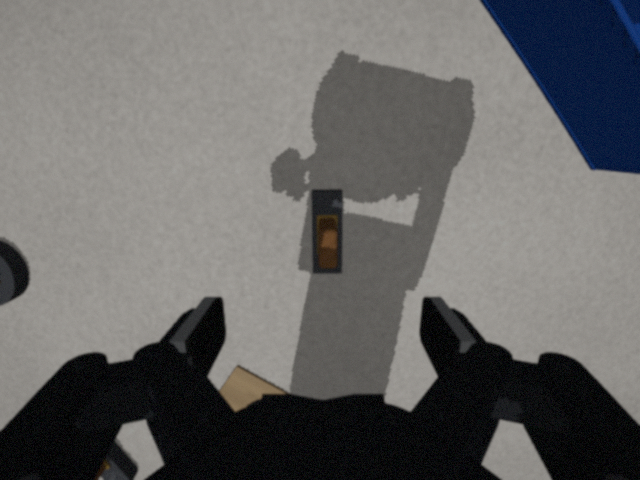

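The wrist view has the bar stamp at (328,230), aligned with the jaws and within 2 mm of the top-camera estimate. Descend and grip.

```bash
python3 -m crank '[1,1,30,0,100, 1,1,65,0,100, 1,1,95,0,100, 1,1,115,0,100, 1,1,124,0,100, 1,1,124,0,100, 1,1,124,0,0, 1,1,124,0,0, 1,1,124,0,0, 1,1,124,0,0]'; python3 -m crank '[0,0,0,0,0, 0,0,0,0,0, 0,0,0,0,0, 0,0,-10,0,0, 0,0,-30,0,0, 0,0,-60,0,0, 0,0,-95,0,0, 0,0,-130,0,0, 0,0,-160,0,0, 0,0,-175,0,0]';python3 d.py 676.2 154.4 200 -46
```

```text
time: 2.75
tool_pos: [0.5401, -0.4277, 0.0275]
tool_rot: [0.0, 0.958, -0.286, 0.001]
contact_force: [0.2, 0.0, 0.3]
gripper_width: 0.328
time: 3.75
tool_pos: [0.5402, -0.4279, 0.2049]
tool_rot: [0.001, 0.958, -0.286, 0.002]
contact_force: [0.0, -0.2, -2.3]
gripper_width: 0.153
t 3.75 at [ 540.2 -427.9  204.9] th -33.3 tilt 0.24 w 0.153 -> move [-205.9 -561.4    3.5] yaw 12.7
```

```bash
python3 -m crank '[-7,-18,0,1,0, -20,-52,0,2,0, -35,-94,0,3,0, -51,-138,0,4,0, -67,-182,0,5,0, -83,-226,0,7,0, -99,-270,0,8,0, -115,-314,0,9,0, -131,-358,0,10,0, -147,-402,0,11,0]'; python3 d.py 676.2 154.4 200 -46
```

```text
time: 4.75
tool_pos: [0.6365, -0.0085, 0.1996]
tool_rot: [0.0, 0.926, -0.377, -0.001]
contact_force: [0.9, -0.0, -2.7]
gripper_width: 0.151
t 4.75 at [636.5  -8.5 199.6] th -44.3 tilt 0.15 w 0.151 -> move [ -85.4 -144.3   -0.4] yaw 1.7
```

```bash
python3 -m crank '[-23,-40,0,0,0, -45,-78,0,1,0, -65,-110,10,1,0, -78,-132,30,2,0, -85,-143,50,2,0, -85,-144,75,2,0, -85,-144,90,2,0, -85,-144,100,2,0, -85,-144,100,2,0, -85,-144,100,2,0]'
python3 - <<'E'
from h import *
p,d=vision.grab_frame("wrist");cal=vision.get_calibration("wrist");cv2.imwrite("pics/w2.png",p[:,:,::-1]);C=cloud(cal,d)
for n in "tile_bar","stamp_bar":
  for r in regions_of("wrist",n)[:1]:
    m=r["region"]&(d>0);P=C[m];z=P[:,2];print(n,r["confidence"],r["extent"],rect(P),np.percentile(z,[5,50,95]))
E
python3 d.py 676.2 154.4 31 -46
```

```text
time: 5.75
tool_pos: [0.6774, 0.1513, 0.1019]
tool_rot: [-0.0, 0.919, -0.393, 0.0]
contact_force: [0.2, -0.1, -2.2]
gripper_width: 0.156
tile_bar 0.71 [318.2, 237.7, 115.3, 158.9] (array([680.1, 150.5]), array([120.2,  87.1]), -45.6) [0.00321594 0.00438567 0.00557618]
t 5.9 at [678.1 151.7 103.2] th -46.3 tilt 0.17 w 0.156 -> move [-3.4 -0.3 72.2] yaw -0.3
```

View pics/w2.png

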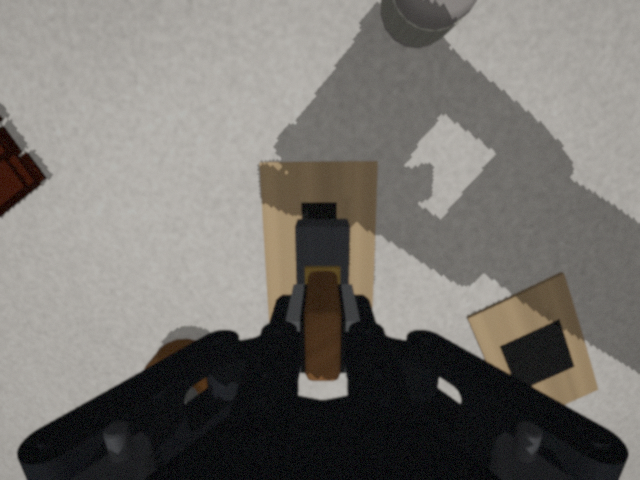

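Grasp is aligned with the tile (footprint seen at (320,212) straight ahead of the foot). Lower and release.

```bash
python3 -m crank '[-3,0,20,0,0, -3,0,40,0,0, -3,0,55,0,0, -3,0,65,0,0, -3,0,70,0,0, -3,0,72,0,0, -3,0,72,0,0, -3,0,72,0,0, -3,0,72,0,40, -3,0,72,0,100]'; python3 -m crank '[0,0,0,0,100, 0,0,0,0,100, 0,0,-15,0,100, 0,0,-45,0,100, 0,0,-85,0,100, 0,0,-120,0,100, 0,0,-135,0,100, 0,0,-135,0,100, 0,0,-135,0,100, 0,0,-135,0,100]'
python3 - <<'E'
from h import *
p,d=vision.grab_frame("wrist");cal=vision.get_calibration("wrist");C=cloud(cal,d)
for n in "tile_bar","stamp_bar":
  for r in regions_of("wrist",n)[:1]:
    m=r["region"]&(d>0);P=C[m];z=P[:,2];print(n,r["confidence"],r["extent"],rect(P),np.percentile(z,[5,50,95]))
    k=(z>.014)&(z<.03)
    if k.sum()>5:print(rect(P[k]))
E
python3 d.py 682.7 -131.8 150 12; python3 d.py 525.2 433 150 -2
```

```text
time: 6.9
tool_pos: [0.6756, 0.1542, 0.0298]
tool_rot: [-0.0, 0.92, -0.393, 0.001]
contact_force: [0.1, -0.1, -0.6]
gripper_width: 0.487
time: 7.9
tool_pos: [0.6733, 0.1539, 0.1611]
tool_rot: [0.001, 0.92, -0.393, -0.002]
contact_force: [0.5, 0.8, 0.0]
gripper_width: 1.003
tile_bar 0.95 [316.7, 220.9, 94.8, 139.7] (array([675.5, 153.8]), array([129.6,  84.2]), -45.9) [0.00229735 0.00345855 0.00463251]
(array([674.3, 152.7]), array([71.4, 25. ]), -45.8)
stamp_bar 0.85 [320.5, 226.9, 34.4, 86.0] (array([675.2, 153.6]), array([72. , 27.8]), -46.0) [0.02017014 0.02203918 0.06783217]
(array([674.6, 153. ]), array([72.1, 26. ]), -45.8)
t 8.05 at [673.8 154.  161.8] th -46.3 tilt 0.21 w 1.001 -> move [212.7 191.1  11.9] yaw -58.3
t 8.05 at [673.8 154.  161.8] th -46.3 tilt 0.21 w 1.001 -> move [-304.3  -85.5   12.3] yaw -44.3
```

Bar placed within ~1.5 mm. Next: the round stamp.

```bash
python3 -m crank '[25,22,0,-8,100, 55,49,0,-16,100, 88,79,0,-24,100, 120,108,0,-32,100, 150,135,2,-40,100, 180,162,5,-48,100, 200,180,8,-56,100, 213,191,12,-58,100, 213,191,12,-58,100, 213,191,12,-58,100]'
cat > w.py <<'E'
# wrist look: w.py name...
import sys
from h import *
p,d=vision.grab_frame("wrist");C=cloud(vision.get_calibration("wrist"),d)
for n in sys.argv[1:]:
  for r in regions_of("wrist",n)[:2]:
    m=r["region"]&(d>0);P=C[m];z=P[:,2];print(n,round(r["confidence"],2),np.round(r["extent"]),rect(P))
    for a,b in((.01,.03),(.052,.08)):
        k=(z>a)&(z<b)
        if k.sum()>5: print("   z",a,rect(P[k]))
E
python3 w.py stamp_round;python3 d.py 682.7 -131.8 26 12
```

```text
time: 9.05
tool_pos: [0.6837, -0.1315, 0.1514]
tool_rot: [-0.001, 0.995, 0.101, -0.001]
contact_force: [-1.2, 0.1, -0.7]
gripper_width: 1.005
stamp_round 0.62 [324. 230.  74.  78.] (array([ 682.1, -132.9]), array([66.3, 63.2]), -0.8)
   z 0.01 (array([ 683.8, -132.9]), array([63.2, 62.9]), -88.9)
   z 0.052 (array([ 683.3, -132.8]), array([30.3, 13.9]), 13.4)
t 9.15 at [ 684.  -130.6  152.1] th 11.7 tilt 0.04 w 0.999 -> move [ -1.5   1.  126.1] yaw -0.3
```

```bash
python3 -m crank '[-1,2,30,-1,100, -1,2,65,-1,100, -1,2,95,-1,100, -1,2,115,-1,100, -1,2,125,-1,100, -1,2,125,-1,0, -1,2,125,-1,0, -1,2,125,-1,0, -1,2,125,-1,0, -1,2,125,-1,0]'; python3 -m crank '[0,0,0,0,0, 0,0,0,0,0, 0,0,-10,0,0, 0,0,-30,0,0, 0,0,-60,0,0, 0,0,-95,0,0, 0,0,-130,0,0, 0,0,-160,0,0, 0,0,-160,0,0, 0,0,-160,0,0]';python3 d.py 393 -259.3 185 12
```

```text
time: 10.15
tool_pos: [0.6842, -0.1336, 0.0288]
tool_rot: [-0.0, 0.994, 0.111, 0.001]
contact_force: [-3.6, 0.4, 4.4]
gripper_width: 0.156
time: 11.15
tool_pos: [0.6829, -0.1341, 0.1862]
tool_rot: [-0.0, 0.994, 0.111, -0.001]
contact_force: [0.3, -0.0, -5.3]
gripper_width: 0.16
t 11.15 at [ 682.9 -134.1  186.2] th 12.7 tilt 0.06 w 0.16 -> move [-310.4   58.3    1.5] yaw 0.7
```

```bash
python3 -m crank '[-15,3,0,0,0, -45,8,0,0,0, -85,16,0,0,0, -130,24,0,0,0, -175,33,0,0,0, -215,40,0,0,0, -255,48,15,0,0, -285,54,40,0,0, -305,57,60,0,0, -310,58,80,0,0]';python3 -m crank '[0,0,5,0,0, 0,0,10,0,0, 0,0,10,0,0, 0,0,10,0,0, 0,0,10,0,0, 0,0,10,0,0, 0,0,10,0,0, 0,0,10,0,0, 0,0,10,0,0, 0,0,10,0,0]'; python3 w.py tile_round; python3 d.py 393 -259.3 31 12
```

```text
time: 12.15
tool_pos: [0.3898, -0.2576, 0.1025]
tool_rot: [-0.002, 0.994, 0.11, -0.003]
contact_force: [0.4, 0.1, -4.4]
gripper_width: 0.156
time: 13.15
tool_pos: [0.3938, -0.2588, 0.0973]
tool_rot: [-0.0, 0.994, 0.111, -0.0]
contact_force: [-0.2, -0.1, -4.3]
gripper_width: 0.154
tile_round 0.98 [318. 231. 143. 168.] (array([ 392.2, -259.3]), array([130. ,  84.9]), 22.8)
t 13.25 at [ 393.8 -258.8   97.3] th 12.7 tilt 0.0 w 0.149 -> move [-0.9  0.3 66.3] yaw 0.7
```

```bash
python3 -m crank '[-1,0,20,0,0, -1,0,40,0,0, -1,0,53,0,0, -1,0,61,0,0, -1,0,65,0,0, -1,0,66,0,0, -1,0,66,0,0, -1,0,66,0,0, -1,0,66,0,40, -1,0,66,0,100]'; python3 -m crank '[0,0,0,0,100, 0,0,0,0,100, 0,0,-15,0,100, 0,0,-45,0,100, 0,0,-85,0,100, 0,0,-120,0,100, 0,0,-135,0,100, 0,0,-135,0,100, 0,0,-135,0,100, 0,0,-135,0,100]'
python3 w.py tile_round stamp_round;python3 d.py 462.4 -65.7 150 -7
```

```text
time: 14.25
tool_pos: [0.3939, -0.26, 0.0323]
tool_rot: [0.001, 0.994, 0.111, 0.001]
contact_force: [-0.3, 0.3, -0.3]
gripper_width: 0.488
time: 15.25
tool_pos: [0.3918, -0.258, 0.1636]
tool_rot: [-0.002, 0.994, 0.111, -0.001]
contact_force: [0.1, -0.3, 0.5]
gripper_width: 1.002
tile_round 0.81 [319. 219. 112. 147.] (array([ 392.5, -259.3]), array([129.8,  84.5]), 23.3)
stamp_round 0.7 [326. 227.  70.  75.] (array([ 392.5, -261.1]), array([67.5, 64. ]), -62.9)
   z 0.01 (array([ 393.2, -261.8]), array([63.3, 63.2]), 1.7)
   z 0.052 (array([ 393.4, -261.7]), array([29.6, 13.2]), 12.9)
t 15.4 at [ 392.1 -258.4  164.3] th 12.7 tilt 0.19 w 1.002 -> move [ 111.  -172.4   14.6] yaw 19.7
```

Round placed within 2.5 mm. Next: the strap.

```bash
python3 -m crank '[10,-15,0,2,100, 28,-43,0,5,100, 50,-77,0,10,100, 72,-112,2,14,100, 90,-140,5,18,100, 103,-160,9,20,100, 111,-172,14,20,100, 111,-172,14,20,100, 111,-172,14,20,100, 111,-172,14,20,100]'; python3 w.py stamp_strap;python3 d.py 462.4 -65.7 26 -7
```

```text
time: 16.4
tool_pos: [0.4631, -0.0675, 0.1522]
tool_rot: [0.0, 0.998, -0.064, -0.0]
contact_force: [0.0, -0.4, 0.5]
gripper_width: 1.001
stamp_strap 0.88 [323. 228.  37. 127.] (array([463. , -68.5]), array([110.6,  31.2]), -8.2)
   z 0.01 (array([462.9, -68.1]), array([109.5,  30. ]), -7.3)
   z 0.052 (array([463.3, -67.9]), array([29.5, 13.4]), -7.3)
t 16.5 at [463.2 -67.6 152.5] th -7.4 tilt 0.02 w 1.001 -> move [ -1.1  -1.8 126.5] yaw -0.4
```

```bash
python3 -m crank '[0,0,30,0,100, 0,0,65,0,100, 0,0,95,0,100, 0,0,115,0,100, 0,0,126,0,100, 0,0,126,0,0, 0,0,126,0,0, 0,0,126,0,0, 0,0,126,0,0, 0,0,126,0,0]'; python3 -m crank '[0,0,0,0,0, 0,0,0,0,0, 0,0,-10,0,0, 0,0,-30,0,0, 0,0,-60,0,0, 0,0,-95,0,0, 0,0,-130,0,0, 0,0,-160,0,0, 0,0,-160,0,0, 0,0,-160,0,0]';python3 d.py 396.2 284.5 185 8
```

```text
time: 17.5
tool_pos: [0.4641, -0.0669, 0.0273]
tool_rot: [0.0, 0.998, -0.063, 0.001]
contact_force: [1.0, -7.5, 2.0]
gripper_width: 0.155
time: 18.5
tool_pos: [0.4627, -0.0666, 0.1853]
tool_rot: [-0.0, 0.998, -0.063, -0.0]
contact_force: [0.4, -0.5, -4.4]
gripper_width: 0.155
t 18.5 at [462.7 -66.6 185.3] th -7.3 tilt 0.05 w 0.155 -> move [-110.5 -339.9    0.5] yaw -15.3
```

```bash
python3 -m crank '[-5,-15,0,-1,0, -16,-48,0,-3,0, -30,-92,0,-5,0, -45,-138,0,-7,0, -59,-182,0,-9,0, -74,-228,0,-11,0, -88,-270,0,-13,0, -99,-305,5,-14,0, -107,-330,20,-15,0, -111,-340,40,-15,0]';python3 -m crank '[0,0,20,0,0, 0,0,40,0,0, 0,0,47,0,0, 0,0,47,0,0, 0,0,47,0,0, 0,0,47,0,0, 0,0,47,0,0, 0,0,47,0,0, 0,0,47,0,0, 0,0,47,0,0]'; python3 w.py tile_strap; python3 d.py 396.2 284.5 30.5 8
python3 m.py | grep -A2 tile_strap
```

```text
time: 19.5
tool_pos: [0.3943, 0.2861, 0.1433]
tool_rot: [0.0, 0.998, 0.069, -0.002]
contact_force: [0.9, -0.0, -3.9]
gripper_width: 0.156
time: 20.5
tool_pos: [0.3964, 0.2845, 0.0996]
tool_rot: [-0.0, 0.998, 0.067, 0.0]
contact_force: [0.7, -0.9, -3.4]
gripper_width: 0.16
tile_strap 0.76 [317. 234. 115. 166.] (array([397., 286.]), array([127.3,  85.8]), 8.4)
t 20.6 at [396.3 284.5  99.4] th 7.7 tilt 0.01 w 0.157 -> move [-0.1 -0.  68.9] yaw -0.3
tile_strap 0.56 [194. 295.  30.  57.] 915 z [0.001 0.004 0.007]
   all [398.6 264.5] [128.8  43.7] 8.8
   dark [397.6 263.6] [119.1  42.9] 7.6
```

```bash
python3 -m crank '[0,0,20,0,0, 0,0,40,0,0, 0,0,55,0,0, 0,0,63,0,0, 0,0,67,0,0, 0,0,68,0,0, 0,0,68,0,0, 0,0,68,0,0, 0,0,68,0,40, 0,0,68,0,100]'; python3 -m crank '[0,0,0,0,100, 0,0,0,0,100, 0,0,-15,0,100, 0,0,-45,0,100, 0,0,-85,0,100, 0,0,-120,0,100, 0,0,-135,0,100, 0,0,-135,0,100, 0,0,-135,0,100, 0,0,-135,0,100]'
python3 w.py tile_strap stamp_strap;python3 d.py 525.2 433 150 -2
```

```text
time: 22.15
tool_pos: [0.3973, 0.285, 0.0325]
tool_rot: [-0.0, 0.998, 0.067, 0.001]
contact_force: [0.9, 0.1, 0.5]
gripper_width: 0.486
time: 23.15
tool_pos: [0.395, 0.2838, 0.1636]
tool_rot: [0.001, 0.998, 0.067, -0.002]
contact_force: [-0.1, 1.3, -0.3]
gripper_width: 0.999
tile_strap 0.91 [317. 217.  92. 135.] (array([396.2, 285.4]), array([130.4,  84.9]), 8.0)
   z 0.01 (array([392.5, 282.2]), array([96.6, 29.3]), 7.1)
stamp_strap 0.83 [322. 223.  39. 119.] (array([392.1, 282.6]), array([116.9,  33.8]), 8.6)
   z 0.01 (array([395.7, 282.6]), array([109.8,  30. ]), 7.7)
   z 0.052 (array([395.9, 282.7]), array([29.6, 13.7]), 8.9)
t 23.3 at [395.4 284.  164.3] th 7.7 tilt 0.2 w 0.999 -> move [ 148.7 -130.2   13.7] yaw 9.7
```

Strap placed within 3 mm. Last: the square.

```bash
python3 -m crank '[14,-12,0,1,100, 40,-35,0,3,100, 70,-61,0,5,100, 100,-87,2,7,100, 124,-109,5,9,100, 140,-123,9,10,100, 149,-130,14,10,100, 149,-130,14,10,100, 149,-130,14,10,100, 149,-130,14,10,100]'; python3 w.py stamp_square;python3 d.py 525.2 433 26 -2
```

```text
time: 24.3
tool_pos: [0.5259, 0.4327, 0.1524]
tool_rot: [0.0, 1.0, -0.02, -0.0]
contact_force: [-0.8, -0.0, 0.8]
gripper_width: 0.998
stamp_square 0.81 [322. 233.  65.  72.] (array([520.5, 432.3]), array([65.7, 55.7]), -1.4)
   z 0.01 (array([526.1, 433. ]), array([54.3, 54. ]), -1.5)
   z 0.052 (array([525.9, 433.1]), array([30.8, 13.9]), -0.4)
t 24.4 at [526.2 432.8 152.9] th -2.3 tilt 0.03 w 1.001 -> move [-1.000e+00 -1.000e-01  1.269e+02] yaw -0.3
```

```bash
python3 -m crank '[0,0,30,-1,100, 0,0,65,-1,100, 0,0,95,-1,100, 0,0,115,-1,100, 0,0,126,-1,100, 0,0,126,-1,0, 0,0,126,-1,0, 0,0,126,-1,0, 0,0,126,-1,0, 0,0,126,-1,0]'; python3 -m crank '[0,0,0,0,0, 0,0,0,0,0, 0,0,-10,0,0, 0,0,-30,0,0, 0,0,-60,0,0, 0,0,-95,0,0, 0,0,-130,0,0, 0,0,-160,0,0, 0,0,-160,0,0, 0,0,-160,0,0]';python3 d.py 473 94.3 185 -19
```

```text
time: 25.4
tool_pos: [0.5272, 0.434, 0.0277]
tool_rot: [-0.001, 1.0, -0.011, 0.001]
contact_force: [-0.5, -5.4, -2.1]
gripper_width: 0.157
time: 26.4
tool_pos: [0.5261, 0.4329, 0.1852]
tool_rot: [0.0, 1.0, -0.011, -0.0]
contact_force: [0.4, -0.2, -5.6]
gripper_width: 0.154
t 26.4 at [526.1 432.9 185.2] th -1.3 tilt 0.07 w 0.154 -> move [-45.4 339.7   0.5] yaw 17.7
```

```bash
python3 -m crank '[-2,15,0,1,0, -6,48,0,3,0, -12,92,0,5,0, -18,138,0,7,0, -24,182,0,9,0, -30,228,0,12,0, -36,270,0,14,0, -41,305,5,16,0, -44,330,20,18,0, -45,340,40,18,0]';python3 -m crank '[0,0,20,0,0, 0,0,40,0,0, 0,0,47,0,0, 0,0,47,0,0, 0,0,47,0,0, 0,0,47,0,0, 0,0,47,0,0, 0,0,47,0,0, 0,0,47,0,0, 0,0,47,0,0]'; python3 w.py tile_square; python3 d.py 473 94.3 30.8 -19
```

```text
time: 27.4
tool_pos: [0.4721, 0.0916, 0.1439]
tool_rot: [0.001, 0.986, -0.169, -0.001]
contact_force: [0.5, 0.6, -4.0]
gripper_width: 0.154
time: 28.4
tool_pos: [0.474, 0.0945, 0.0996]
tool_rot: [-0.0, 0.986, -0.167, 0.0]
contact_force: [0.6, -0.2, -3.5]
gripper_width: 0.156
tile_square 0.75 [320. 198. 121.  83.] (array([505.3,  82.6]), array([87. , 60.2]), 71.5)
   z 0.052 (array([502. ,  95.1]), array([29.5,  0.5]), 70.2)
t 28.5 at [473.9  94.5  99.4] th -19.3 tilt 0.0 w 0.157 -> move [-0.8  0.4 68.6] yaw -0.3
```

```bash
python3 -m crank '[-1,0,20,0,0, -1,0,40,0,0, -1,0,55,0,0, -1,0,63,0,0, -1,0,67,0,0, -1,0,68,0,0, -1,0,68,0,0, -1,0,68,0,0, -1,0,68,0,40, -1,0,68,0,100]'; python3 -m crank '[0,0,0,0,100, 0,0,0,0,100, 0,0,-15,0,100, 0,0,-45,0,100, 0,0,-85,0,100, 0,0,-120,0,100, 0,0,-135,0,100, 0,0,-135,0,100, 0,0,-135,0,100, 0,0,-135,0,100]'
python3 w.py tile_square stamp_square;python3 d.py 400 0 300 -19
```

```text
time: 29.5
tool_pos: [0.4741, 0.0948, 0.0325]
tool_rot: [-0.0, 0.986, -0.167, 0.001]
contact_force: [0.4, 0.8, -0.0]
gripper_width: 0.487
time: 30.5
tool_pos: [0.4715, 0.0947, 0.1636]
tool_rot: [0.0, 0.986, -0.167, -0.002]
contact_force: [0.7, 0.9, -1.4]
gripper_width: 1.003
tile_square 0.77 [320. 220.  97. 138.] (array([471. ,  93.9]), array([131.7,  86.3]), -18.6)
   z 0.01 (array([480.5, 117. ]), array([54.3,  2.8]), -18.7)
stamp_square 0.61 [323. 226.  63.  70.] (array([469.4,  94.2]), array([61.3, 59.2]), -19.1)
   z 0.01 (array([472.3,  93.1]), array([54.5, 54.1]), -19.4)
   z 0.052 (array([472.7,  93. ]), array([29.5, 13.8]), -19.4)
t 30.65 at [471.9  94.7 164.3] th -19.3 tilt 0.19 w 0.998 -> move [ -37.   113.3 -135.4] yaw -0.3
```

```bash
python3 -m crank '[0,0,-30,0,100, 10,30,-60,0,100, 20,60,-90,0,100, 30,100,-110,0,100, 40,140,-115,0,100, 50,180,-115,0,100, 56,210,-115,0,100, 60,238,-115,0,100, 60,238,-115,0,100, 60,238,-115,0,100]'; python3 m.py
python3 - <<'E'
from h import *
cv2.imwrite("pics/top9.png",vision.grab_frame("top")[0][:,:,::-1])
E
```

```text
time: 31.65
tool_pos: [0.4507, -0.1498, 0.2804]
tool_rot: [-0.0, 0.986, -0.168, -0.001]
contact_force: [0.7, 0.7, -0.8]
gripper_width: 0.997
stamp_strap 0.58 [184. 297.  18.  48.] 800 z [0.012 0.022 0.068]
   all [394.7 285.4] [107.5  36.8] 7.3
   z 0.01 0.028 601 [395.  283.3] [107.5  32.5] 7.3 0.0217
   z 0.052 0.08 126 [396.1 283.2] [30.4 14.6] 6.6 0.0668
stamp_round 0.87 [440. 297.  30.  32.] 706 z [0.018 0.023 0.069]
   all [ 391.9 -261. ] [62.5 60.9] 67.4
   z 0.01 0.028 528 [ 391.9 -261.1] [62.4 60.9] 68.0 0.0223
   z 0.052 0.08 124 [ 393.7 -260. ] [30. 15.] 14.3 0.0677
stamp_square 0.64 [275. 260.  35.  28.] 643 z [0.019 0.023 0.069]
   all [472.7  93.1] [54.5 54.1] -19.5
   z 0.01 0.028 512 [472.7  93.1] [54.5 54.1] -19.5 0.0222
   z 0.052 0.08 107 [472.6  92.9] [29.8 14.3] -21.6 0.0674
stamp_bar 0.89 [248. 168.  33.  31.] 480 z [0.012 0.024 0.069]
   all [677.2 155.8] [72.3 33.9] -46.3
   z 0.01 0.028 305 [675.1 153.7] [72.3 28. ] -46.5 0.0218
   z 0.052 0.08 112 [675.3 153.7] [30.3 15.6] -48.9 0.0668
tile_strap 0.65 [184. 297.  45.  57.] 1409 z [0.001 0.004 0.007]
   all [
[... 306 characters left out ...]
.2] [129.9  84.2] -18.5
   dark [458.7  83. ] [80.9 41.6] -59.9
tile_square 0.43 [248. 167.  33.  32.] 488 z [0.01  0.024 0.069]
   all [678.4 156.2] [71.4 36.1] -46.3
   dark [674.7 152.7] [71.4 26.3] -47.0
tile_bar 0.63 [250. 173.  64.  61.] 1515 z [0.    0.004 0.008]
   all [675.8 154.2] [129.8  85. ] -46.7
   dark [658.5 140.5] [115.1  40.5] -44.7
bottle 0.72 [320. 139.  25.  24.] 422 z [0.019 0.058 0.086]
   all [738.  -5.] [43.7 40.7] -87.8
bottle 0.44 [177. 163.  32.  35.] 736 z [0.013 0.058 0.063]
   all [681.5 310.2] [57.9 57.8] 66.2
jar 0.86 [176. 163.  32.  32.] 696 z [0.016 0.058 0.063]
   all [679.9 309. ] [55.1 54.5] 86.5
jar 0.31 [432. 295.  50.  51.] 942 z [0.001 0.004 0.008]
```

View pics/top9.png

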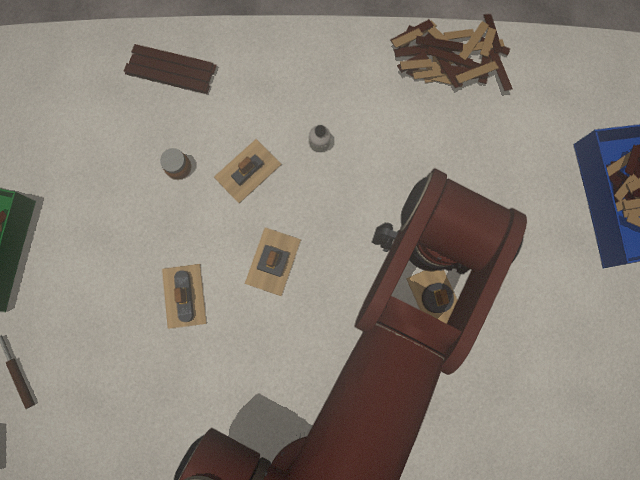

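The final picture shows all four stamps upright on their matching tiles, at (248,168), (275,260), (184,296) and (437,297). The jar at (177,163) and bottle at (320,138) are where they were, and the gripper is clear.

```bash
python3 -c "
from plant import order; print(order.job_done())"
```

```text
the job is handed in; nothing more can be done
None
```

All four stamps are standing upright on their matching tiles, and I handed the job in at about 32 s of the allowed 109 s. The hand-in reports no verdict, so these results are my own camera checks.

| Stamp | Distance from tile centre | In line with footprint |
|---|---|---|
| Bar | about 1–2 mm | within 1° |
| Round | about 2–3 mm | any way round is fine |
| Strap | about 2–3 mm | within 1° |
| Square | about 1–2 mm | within 1° |

The tops of the feet read about 22 mm above the table, which fits each stamp resting on a 4 mm tile. The gripper is open and clear of everything.

The bottle and jar show at the same pixels in the first and last top pictures. One number disagreed: the network's jar centre shifted by 12 mm. Its first region was larger (79 mm against 55 mm across), most likely because it took in the jar's shadow. The arm never went near the jar.

In the last top view the arm partly hid the round tile, so its network outline there was useless. The round result relies on the wrist view taken just after release, and the last top view's stamp position agrees with it.

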